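# Trip the till's hidden latch with the release pin

### The job

The till's cash drawer is locked shut. Take the release pin (the slim-handled tool) out of the wooden stand, push it straight down through the small ringed hole in the till's top onto the hidden latch, gently and only until the latch lets go and the drawer springs open, without jamming the pin hard against the till or the latch's stop. Then draw the pin out and stand it fully home in its hole in the stand again, leaving the drawer open and the other things where they are.

Things in the scene. Friction and masses are not known exactly. Their poses are not given: they have to be found in the camera images.
- till: Grey sheet-steel cash drawer unit, fixed on the counter, 260 (x) x 300 (y) x 95 mm high with a flat closed top, most of it covered by a thin black rubber mat towards the front. Origin: centre of its underside; z up; its drawer front faces its own -x side, towards the robot.
- hole (a point): Centre of the mouth of the access hole in the till's top face (95 mm above the counter), on the till's mid-line 85 mm behind its centre (+x), 45 mm from the back edge; marked by a steel ring 28 mm across around it. Round, 9 mm in diameter, 1 mm chamfer, through a 4 mm top plate with free space beneath. More than 20 N of the pin against any part of the till is too rough.
- latch_mean (a point): Fixed point 28 mm straight below the hole's mouth: the average height of the hidden latch pad, a flat disc 20 mm across. The pad's real top is 12 to 44 mm below the mouth, different each time and not measured. It is sprung: about 6 N to start, rising to about 10 N; it frees the drawer after about 7 mm of travel and meets a hard stop 3 mm further. Let go, it springs back up.
- drawer (a joint): Opening of the drawer in m: 0 shut and latched, 0.07 fully sprung out. Once tripped it slides out by itself within about a second, towards the robot (the till's -x), and stays out.
- drawer_front (a point): Middle of the outer face of the drawer's black front panel (288 x 80 mm, no handle), 130 mm in front of the till's centre when shut and 48 mm above the counter. It moves out with the drawer.
- pin: Release pin standing upright in the stand: a straight steel rod of 6 mm diameter with a rounded tip, 80 mm long, under a black handle: first a flange 24 mm across and 4 mm thick (80 to 84 mm above the tip), then a slim plain cylinder of 18 mm diameter, 46 mm long (84 to 130 mm above the tip). Weighs about 60 g. Origin: the rod's tip; z runs up the rod to the handle.
- pin_handle (a point): Middle of the pin's slim handle, on its axis, 107 mm above the rod's tip.
- stand: Dark wooden block fixed on the counter, 140 (x) x 50 (y) x 90 mm high. Origin: centre of its underside; z up. Two round holes of 12 mm diameter, 86 mm deep, in its top, 40 mm either side of its centre along x: one holds the pin, the other the screwdriver (which is in which varies). Each tool hangs in its hole by its flange, which rests on the block's top, so that the pin's tip is 10 mm above the counter.
- screwdriver: Screwdriver standing in the stand's other hole, a bystander: fat black handle of 30 mm diameter, its top 156 mm above its tip, clearly thicker and taller than the pin's handle. Origin: its tip; z up.
- jar: Closed jar, bystander, 76 mm across and 120 mm tall, on the counter left of the till. Origin: centre of its underside.
- tin: Tin, bystander, 72 mm across and 100 mm tall, on the counter beyond the stand. Origin: centre of its underside.
- tea_box: Cardboard tea box, bystander, 70 x 110 x 60 mm high, on the counter left of the till. Origin: centre of its underside.
Things that resemble listed ones, but are neither listed nor needed, are in the scene too. What is shaped like the pin but red is not meant.

How it is judged (in metres and radians):
On the way, in this order (a step that is already met when the one before it is completed fails the run):
1. the pin's tip is at least 12 mm down inside the access hole (z of pin in the frame of hole below -0.012 m and horizontal distance between pin and hole below 0.007 m), for 0.1 s.
2. the latch has let go and the drawer has sprung out by more than 55 mm (value of joint drawer above 0.055 m), for 0.2 s.
At the end, for the whole second after the job is handed in: The drawer is out by more than 55 mm, and the pin stands released and at rest in the stand: upright within 0.1 rad, its flange on the block (tip 5 to 15 mm above the counter, within 12 mm of the stand's mid-line in y and 55 mm in x) (value of joint drawer above 0.055 m and z of pin in the frame of stand between 0.005 and 0.015 m and y of pin in the frame of stand between -0.012 and 0.012 m and x of pin in the frame of stand between -0.055 and 0.055 m and angle between pin's own z axis and vertical below 0.1 rad and linear speed of pin below 0.02 m/s); the robot touches nothing.
It fails at once if the pin presses on any part of the till, its latch or its drawer with more than 20 N (contact force between pin and till above 20 N).
It fails at once if the screwdriver is shifted by more than 30 mm (distance of screwdriver from where it was at the start of the episode above 0.03 m).
It fails at once if the jar is shifted by more than 30 mm (distance of jar from where it was at the start of the episode above 0.03 m).
It fails at once if the tin is shifted by more than 30 mm (distance of tin from where it was at the start of the episode above 0.03 m).
It fails at once if the tea box is shifted by more than 30 mm (distance of tea_box from where it was at the start of the episode above 0.03 m).
It also fails if it takes over 64 s, if anything falls off the work surface, if the arm or the gripper's body presses on something with over 40 N, if the wrist force passes 120 N, or if a joint passes its speed limit or range.

### The arm

A 6-joint arm with a two-finger parallel gripper is mounted at the origin on the work surface. World frame = base frame: x ahead of the robot, y to its left, z up, the work surface at z = 0. Lengths are in m, angles in degrees, forces in N, time in s.
With the tool pointing down it reaches from about 0.35 to 0.975 m from the base axis. Payload 4.9 kg.
Tool frame: the origin (TCP) lies midway between the tips of the shut fingers; the grasp point (between the pads) lies 19 mm behind it (manip.grip_point_offset is the distance from the TCP to the grasp point, in m); z points along the fingers, y is the line along which they close (so a half turn about z gives the same grasp; the last joint's range is limited). The gripper opens to 85 mm and grips with 20 to 120 N. Pads are 22 mm wide; open, the fingers measure 114 mm over their backs; the gripper's body (76 mm by 85 mm) begins 54 mm behind the grasp point. The pads swing forward as they close: fully open they stand 13 mm farther back than shut.
Start: joints at [56.551, 3.019, 92.412, -0, 84.569, -6.818], TCP at [0.28, 0.559, 0.231] pointing down, gripper open.
Joint ranges: [-172.51, 172.51], [-57.92, 126.97], [3.15, 148.05], [-58.71, 238.71], [5.1, 150.11], [-179.66, 179.66]. Speed limits (degrees/s): [147.25, 147.25, 180, 180, 180, 180].

### API

Orientations are given as a 3x3 rotation matrix whose columns are the frame's x, y, z axes.
In Python, from bench import sensors, cams, workorder, spotter, manip gives the robot as it stands. The module is installed in compiled form; this text tells all that it offers.
- The arm moves only by the tool servo_tool, never from a script. Its argument "plan" is a list of rows, each a list of 2 entries, a list of its own where there are three numbers: the shift along the tool's x, y, z in m, then the turn about the tool's z in rad. A call has 1 to 20 rows; each row is the pose to reach, as a shift and turn from the pose commanded when the call began, along the tool's axes at that moment; what a row does not reach only later rows make up. A row lasts 1/8 s, in which the tool goes at most 62.5 mm and 10.7 degrees, less where a joint would pass 70% of its speed; a pose out of reach is approached as far as the arm can. A call with a gripper value outside its range is refused whole. "jaw" is the finger opening in m, from 0 to 0.0854, set as the call begins (left out, the last holds). The fingers move at their own pace and stop on an object; "squeeze" is the grip in N (left out, the last holds). Time passes only in rows, so rows that repeat a pose let the fingers close. It gives the time, the measured TCP pose, the force, the opening and the grip force at its end, in the units of the state.
- sensors.state(): the state, without advancing time (a new reading comes with each control period).
- cams.camera(name): name is "scene" or "top" or "wrist"; returns (picture, depth): 400x640x3 uint8, red, green, blue; 400x640 float32, m along the optical axis (not along the pixel's ray), 0 where there is no reading.
- cams.camera_info(name): a dict with "mtx" (3x3 intrinsics, pixels), "R" (3x3) and "t" (3): a world point X has camera coordinates R X + t; the wrist camera has in their place "tool_from_camera" (4x4, takes a point from camera to tool coordinates, whose origin is the TCP and whose axes are the flange's). Camera axes: x right, y down, z forward; pixel columns grow to the right and rows downward; lengths in m; the calibration is good to about 2 mm. A picture is of the moment at which its call begins: read the wrist's pose just before it. camera_info takes no time and is no camera call.
- workorder.job_done(): hands the job in; it is judged then, once.
Trained networks look in the newest picture that a camera, given by its name, has taken for a name from the list of things; names that differ only in an ending like _2 or _b are one class to them, and where a whole thing is asked for, a point or a joint stands for the part that bears it (a point fixed in the world has none). Each returns a list of dicts, best first, with "conf" (0 to 1); they miss things now and then, are a little off and sometimes report something else, mostly with a low value. They report only what shows in the picture. A call takes as long as a camera call. They do not tell look-alikes from the thing itself.
- spotter.boxes_of(camera, name): "extent" ([centre column, centre row, width, height] in pixels, round what is visible of it).
- spotter.silhouettes(camera, name): "region" (400x640 bool, what is visible of it) and "extent" ([centre column, centre row, width, height] in pixels, round what is visible of it).
The state is a dict: "time_s": time; "qpos": joint angles; "qvel": joint speeds; "effort": joint torques, N m; "tcp_pos": TCP position; "tcp_rot": TCP orientation; "wrist_force": force on the tool from outside, world axes, zero at the start; "torque": the same for the moment, N m; "grip_width": opening from 0.0 (shut) to 1.0 (fully open); "gripper_force": force on a finger pad.
Only numpy, scipy, OpenCV 4.12 (cv2) and the standard library are available. Lean on these libraries where they do the work, as an engineer would, in place of code of your own. Each camera call takes 0.05 s, during which the arm holds its last target. There are 200 camera calls.

## Working session

There is one attempt and no reset: what is moved stays moved. The work goes in short steps, Python scripts to look and compute and a tool call to move; the robot and the scene stay as the last step left them, time stands still between calls to the robot, and variables do not carry over. Pictures are saved under pics/ and viewed, at most 10 in all, crops included, and the job is handed in when it is done.

Besides the shell and the picture viewer there is one more tool, called after "Call:" by a JSON object that holds its "name" and its "arguments", one argument or row to a line. servo_tool: Moves the arm, as the interface text tells. Its arguments: {"type":"object","properties":{"plan":{"type":"array"},"jaw":{"type":"number"},"squeeze":{"type":"number"}},"required":["plan"]}

```bash
mkdir -p pics; cat > h.py <<'E'
import numpy as np, cv2
from bench import sensors, cams, workorder, spotter, manip
def snap(n):
    s=sensors.state(); im,d=cams.camera(n); return s,im,d
def cloud(n,s,d):
    """world points HxWx3"""
    i=cams.camera_info(n); K=np.array(i["mtx"]); v,u=np.mgrid[:400,:640]
    P=np.stack([(u-K[0,2])/K[0,0]*d,(v-K[1,2])/K[1,1]*d,d],-1)
    if n=="wrist":
        T=np.array(i["tool_from_camera"]); P=P@T[:3,:3].T+T[:3,3]
        W=P@np.array(s["tcp_rot"]).T+np.array(s["tcp_pos"])
    else: W=(P-np.array(i["t"]))@np.array(i["R"])
    W[d==0]=np.nan; return W
def save(im,f): cv2.imwrite(f,im[:,:,::-1])
E
python3 - <<'E'
from h import *
s=sensors.state(); print(s["tcp_pos"],s["tcp_rot"],s["wrist_force"],s["time_s"],manip.grip_point_offset)
ims=[]
for n in ("top","scene"):
    s,im,d=snap(n); W=cloud(n,s,d); save(im,f"pics/{n}.png")
    for nm in ("till","stand","pin","screwdriver","jar","tin","tea_box"):
        for r in spotter.silhouettes(n,nm)[:3]:
            m=r["region"]; p=W[m]; p=p[~np.isnan(p[:,0])]
            print(n,nm,round(r["conf"],2),np.round(r["extent"]),np.round(np.median(p,0),3),np.round(np.percentile(p,[2,98],axis=0),3).tolist() if len(p) else None)
print(sensors.state()["time_s"])
E
```

```text
[0.27980648 0.5581777  0.23007285] [[-8.93924623e-01  4.48215969e-01 -1.10188330e-03]
 [ 4.48217271e-01  8.93923005e-01 -1.71446518e-03]
 [ 2.16548156e-04 -2.02648576e-03 -9.99997923e-01]] [0.16378614 0.03100252 0.45050826] 0.0 0.0187
top till 0.92 [307. 200. 124. 109.] [0.549 0.066 0.095] [[0.426, -0.077, 0.091], [0.679, 0.211, 0.099]]
top till 0.65 [461. 246.  21.  10.] [ 0.431 -0.319  0.163] [[0.419, -0.338, 0.106], [0.445, -0.311, 0.169]]
top stand 0.86 [448. 231.  36.  56.] [ 0.474 -0.306  0.089] [[0.404, -0.345, 0.013], [0.538, -0.291, 0.093]]
top pin 0.6 [462. 188.  11.  12.] [ 0.587 -0.347  0.11 ] [[0.58, -0.364, 0.001], [0.599, -0.34, 0.132]]
top pin 0.47 [482. 231.  23.   5.] [ 0.473 -0.393  0.105] [[0.464, -0.436, 0.001], [0.484, -0.387, 0.133]]
top pin 0.42 [452. 215.  11.  10.] [ 0.509 -0.312  0.134] [[0.503, -0.323, 0.093], [0.518, -0.308, 0.143]]
top jar 0.77 [182. 238.  37.  30.] [0.441 0.387 0.116] [[0.406, 0.365, 0.001], [0.477, 0.434, 0.122]]
top tin 0.7 [432. 157.  33.  31.] [ 0.671 -0.272  0.098] [[0.645, -0.311, -0.001], [0.712, -0.245, 0.103]]
top tea_box 0.74 
[... 685 characters left out ...]
0.373, -0.249, 0.0], [0.508, -0.23, 0.132]]
scene screwdriver 0.77 [170. 176.  20.  33.] [ 0.442 -0.327  0.14 ] [[0.426, -0.34, 0.097], [0.448, -0.313, 0.168]]
scene screwdriver 0.7 [360. 199. 160. 118.] [0.619 0.046 0.095] [[0.427, -0.091, 0.005], [0.694, 0.205, 0.099]]
scene jar 0.84 [448. 139.  36.  50.] [0.464 0.386 0.074] [[0.416, 0.364, 0.002], [0.48, 0.432, 0.122]]
scene jar 0.22 [358. 199. 159. 115.] [0.619 0.046 0.095] [[0.428, -0.091, 0.005], [0.694, 0.206, 0.099]]
scene tin 0.66 [224. 272.  40.  61.] [ 0.704 -0.283  0.078] [[0.652, -0.314, 0.005], [0.716, -0.248, 0.103]]
scene tea_box 0.63 [478. 185.  56.  42.] [0.64  0.367 0.051] [[0.584, 0.324, 0.003], [0.658, 0.431, 0.062]]
0.8
```

```bash
ls pics
```

```text
scene.png
top.png
```

View pics/top.png

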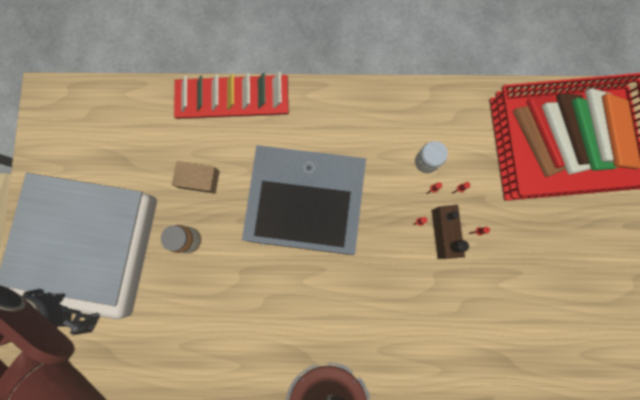

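```bash
python3 - <<'E'
from h import *
s,im,d=snap("top"); W=cloud("top",s,d)
# till top
m=(abs(W[...,2]-.095)<.006)&(W[...,0]>.38)&(W[...,0]<.76)&(W[...,1]>-.13)&(W[...,1]<.25)
p=W[m][:,:2].astype(np.float32); print("till",cv2.minAreaRect(p))
m=(abs(W[...,2]-.09)<.006)&(W[...,0]>.37)&(W[...,0]<.57)&(W[...,1]>-.37)&(W[...,1]<-.27)
p=W[m][:,:2].astype(np.float32); print("stand",cv2.minAreaRect(p))
m=(W[...,2]>.12)&(W[...,0]>.3)&(W[...,1]<-.2)&(W[...,0]<.65)
n,l,st,c=cv2.connectedComponentsWithStats(m.astype(np.uint8))
for k in range(1,n):
    q=W[l==k]; print(st[k],q.mean(0).round(4),q.max(0).round(3),q.min(0).round(3),im[l==k].mean(0).round())
E
```

```text
till ((0.5531043410301208, 0.06729922443628311), (0.3006221652030945, 0.2615116536617279), 83.60159301757812)
stand ((0.4718480706214905, -0.3217836320400238), (0.13998211920261383, 0.05127980187535286), 5.578184604644775)
[595 164   1   1   1] [ 0.6487 -0.6851  0.1201] [ 0.649 -0.685  0.12 ] [ 0.649 -0.685  0.12 ] [ 63. 134.  77.]
[599 166   1   1   1] [ 0.6435 -0.6947  0.1205] [ 0.643 -0.695  0.121] [ 0.643 -0.695  0.121] [ 59. 133.  75.]
[573 169   1   1   1] [ 0.6349 -0.628   0.1201] [ 0.635 -0.628  0.12 ] [ 0.635 -0.628  0.12 ] [201. 203. 187.]
[550 172   1   1   1] [ 0.6263 -0.5687  0.12  ] [ 0.626 -0.569  0.12 ] [ 0.626 -0.569  0.12 ] [145. 101.  70.]
[435 182   8   7  44] [ 0.5868 -0.2786  0.1286] [ 0.595 -0.27   0.134] [ 0.579 -0.288  0.122] [179.  86.  71.]
[463 182   8   7  45] [ 0.5882 -0.3503  0.1287] [ 0.596 -0.342  0.133] [ 0.58  -0.36   0.122] [177.  84.  69.]
[451 211   9   8  52] [ 0.5111 -0.3156  0.1373] [ 0.519 -0.309  0.144] [ 0.502 -0.325  0.124] [62. 55. 48.]
[420 217   8   7  42] [ 0.4969 -0.2393  0.1291] [ 0.504 -0.231  0.134] [ 0.488 -0.248  0.12 ] [180.  83.  69.]
[483 227   8   7  45] [ 0.4733 -0.3957  0.1286] [ 0.481 -0.388  0.133] [ 0.465 -0.405  0.121] [177.  81.  67.]
[452 240  18  12 175] [ 0.4317 -0.3214  0.1572] [ 0.447 -0.31   0.171] [ 0.418 -0.34   0.121] [59. 53. 46.]
```

```bash
python3 - <<'E'
import cv2
a=cv2.imread("pics/scene.png")[120:320,120:320]; cv2.imwrite("pics/sc_crop.png",cv2.resize(a,(600,600)))
E
```

```text
(no output)
```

View pics/sc_crop.png

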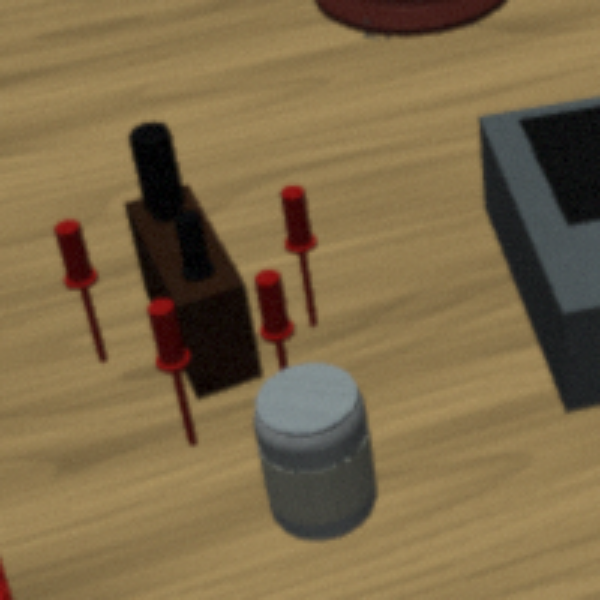

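The top view shows the stand at (448,231) with the pin in its far hole at (452,215) and the screwdriver at (460,246). Four red decoys stand around it, and the till's ring is at (308,168). In the scene crop the pin is the slim black handle at the stand's end nearer the tin. The positions agree with the given sizes, so I'll look at the hole from close by next.

```bash
python3 - <<'E'
from h import *
i=cams.camera_info("wrist"); print(np.round(i["tool_from_camera"],3), np.round(i["mtx"],1))
E
```

```text
[[ 0.    -0.958 -0.287  0.073]
 [ 1.     0.     0.    -0.001]
 [-0.    -0.287  0.958 -0.143]
 [ 0.     0.     0.     1.   ]] [[322.5   0.  319.4]
 [  0.  322.5 206.6]
 [  0.    0.    1. ]]
```

Call:
{"name": "servo_tool", "arguments": {
  "plan": [
    [[-0.05,-0.028,-0.02],0.18],
    [[-0.1,-0.055,-0.05],0.36],
    [[-0.15,-0.083,-0.07],0.54],
    [[-0.2,-0.11,-0.07],0.72],
    [[-0.25,-0.138,-0.07],0.9],
    [[-0.3,-0.166,-0.07],1.08],
    [[-0.35,-0.195,-0.07],1.26],
    [[-0.4,-0.223,-0.07],1.44],
    [[-0.45,-0.25,-0.07],1.62],
    [[-0.5,-0.28,-0.07],1.8],
    [[-0.53,-0.295,-0.07],1.98],
    [[-0.53,-0.295,-0.07],2.16],
    [[-0.53,-0.295,-0.07],2.34],
    [[-0.53,-0.295,-0.07],2.5],
    [[-0.53,-0.295,-0.07],2.58],
    [[-0.53,-0.295,-0.07],2.58],
    [[-0.53,-0.295,-0.07],2.58]
  ],
  "jaw": 0.05
}}

```text
time_s: 2.98
tcp_pos: [0.6217, 0.0574, 0.3013]
tcp_rot: [[0.995, 0.098, -0.0], [0.098, -0.995, 0.0], [-0.0, -0.0, -1.0]]
wrist_force: [-0.2, -0.3, -0.5]
grip_width: 0.583
gripper_force: 0.0
```

```bash
python3 - <<'E'
from h import *
s,im,d=snap("wrist"); W=cloud("wrist",s,d); save(im,"pics/w1.png")
m=(abs(W[...,2]-.095)<.006)&(W[...,0]>.38)&(W[...,0]<.76)&(W[...,1]>-.13)&(W[...,1]<.25)
print("z",np.median(W[m][:,2]), W[m].min(0),W[m].max(0))
g=np.hypot(W[...,0]-.6376,W[...,1]-.0578); v,u=np.unravel_index(np.nanargmin(g),g.shape); print(u,v)
print(s["qpos"])
E
```

```text
z 0.0954873427467744 [ 0.40928526 -0.0941955   0.08900927] [0.69901767 0.23084986 0.09858548]
320 163
[-1.55050180e+00  1.10328865e+00  8.77557694e+01  8.41855265e-04
  9.11417526e+01  8.28390801e+01]
```

View pics/w1.png

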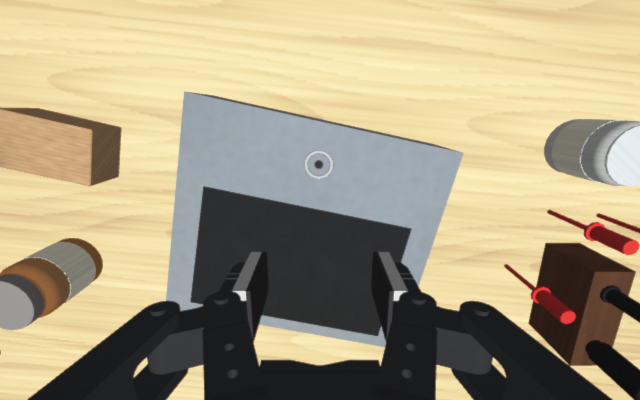

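The ring is at pixel (319,164), where the till model predicts it (320,163). I'll compute its sub-pixel centre and go above the pin.

```bash
cat >> h.py <<'E'
def ray(n,s,u,v,z):
    i=cams.camera_info(n); K=np.array(i["mtx"]); r=np.array([(u-K[0,2])/K[0,0],(v-K[1,2])/K[1,1],1])
    T=np.array(i["tool_from_camera"]); R=np.array(s["tcp_rot"]); o=R@T[:3,3]+s["tcp_pos"]; w=R@T[:3,:3]@r
    return o+w*(z-o[2])/w[2]
E
python3 - <<'E'
from h import *
s=sensors.state(); g=cv2.imread("pics/w1.png",0).astype(float)[154:175,309:330]
v,u=np.mgrid[154:175,309:330]
m=(g<90); print("hole px",u[m].mean(),v[m].mean(),m.sum(), ray("wrist",s,u[m].mean(),v[m].mean(),.095))
m=(g>205); print("ring px",u[m].mean(),v[m].mean(),m.sum(), ray("wrist",s,u[m].mean(),v[m].mean(),.095))
E
```

```text
hole px 318.2439024390244 164.0 41 [0.63789928 0.05965624 0.095     ]
ring px 320.85714285714283 162.76190476190476 21 [0.63952028 0.0569632  0.095     ]
```

Call:
{"name": "servo_tool", "arguments": {
  "plan": [
    [[-0.02,0.05,0.0],0],
    [[-0.04,0.1,0.0],0],
    [[-0.06,0.15,0.01],0],
    [[-0.08,0.2,0.02],0],
    [[-0.1,0.25,0.04],0],
    [[-0.12,0.3,0.06],0],
    [[-0.14,0.34,0.08],0],
    [[-0.147,0.361,0.09],0],
    [[-0.147,0.361,0.09],0],
    [[-0.147,0.361,0.09],0],
    [[-0.147,0.361,0.09],0]
  ]
}}

```text
time_s: 4.4
tcp_pos: [0.5112, -0.3152, 0.2124]
tcp_rot: [[0.995, 0.098, 0.001], [0.099, -0.995, -0.001], [0.001, 0.001, -1.0]]
wrist_force: [-1.0, 0.4, -0.3]
grip_width: 0.584
gripper_force: 0.0
```

```bash
python3 - <<'E'
from h import *
s,im,d=snap("wrist"); W=cloud("wrist",s,d); save(im,"pics/w2.png")
for z in (.130,):
    m=(W[...,2]>z)&(W[...,2]<.145)&(abs(W[...,0]-.511)<.02)&(abs(W[...,1]+.316)<.02); q=W[m]; print(m.sum(),q.mean(0),q.min(0),q.max(0))
m=(abs(W[...,2]-.139)<.003)&(abs(W[...,0]-.511)<.02)&(abs(W[...,1]+.316)<.02); q=W[m][:,:2].astype(np.float32); print(m.sum(),cv2.minEnclosingCircle(q),q.mean(0))
m=(abs(W[...,2]-.09)<.004)&(W[...,0]>.37)&(W[...,0]<.57)&(W[...,1]>-.37)&(W[...,1]<-.27)
print(cv2.minAreaRect(W[m][:,:2].astype(np.float32)), s["tcp_pos"])
E
```

```text
533 [ 0.51333665 -0.31600962  0.13911487] [ 0.50357566 -0.32492452  0.13019557] [ 0.52104626 -0.30745464  0.14167666]
483 ((0.5121482610702515, -0.31603530049324036), 0.008998040109872818) [ 0.51276636 -0.31603605]
((0.4722323715686798, -0.32020294666290283), (0.14021220803260803, 0.0500607043504715), 5.867134094238281) [ 0.51123622 -0.31522917  0.21240026]
```

View pics/w2.png

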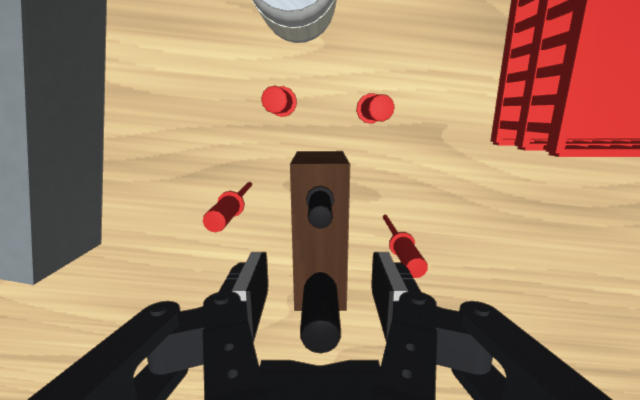

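The black pin handle is at pixel (320,205). Its circle fit has a 9 mm radius and agrees with the stand's hole to within 1 mm. The fingers have clear space around it, so I'll descend and grip.

Call:
{"name": "servo_tool", "arguments": {
  "plan": [
    [[0.001,0.001,0.03],0],
    [[0.001,0.001,0.06],0],
    [[0.001,0.001,0.085],0],
    [[0.001,0.001,0.1],0],
    [[0.001,0.001,0.108],0],
    [[0.001,0.001,0.112],0],
    [[0.001,0.001,0.112],0],
    [[0.001,0.001,0.112],0]
  ]
}}

```text
time_s: 5.45
tcp_pos: [0.5118, -0.3174, 0.1003]
tcp_rot: [[0.995, 0.097, 0.001], [0.097, -0.995, -0.001], [0.001, 0.001, -1.0]]
wrist_force: [-0.2, -0.4, -0.0]
grip_width: 0.586
gripper_force: 0.0
```

Call:
{"name": "servo_tool", "arguments": {
  "plan": [
    [[0,0,0],0],
    [[0,0,0],0],
    [[0,0,0],0],
    [[0,0,0],0],
    [[0,0,0],0],
    [[0,0,0],0],
    [[0,0,0],0],
    [[0,0,0],0]
  ],
  "jaw": 0.0,
  "squeeze": 60
}}

```text
time_s: 6.45
tcp_pos: [0.5116, -0.3173, 0.0998]
tcp_rot: [[0.995, 0.097, 0.001], [0.097, -0.995, -0.001], [0.001, 0.001, -1.0]]
wrist_force: [-0.8, 0.4, 5.0]
grip_width: 0.196
gripper_force: 58.4
```

Call:
{"name": "servo_tool", "arguments": {
  "plan": [
    [[0,0,-0.01],0],
    [[0,0,-0.03],0],
    [[0,0,-0.055],0],
    [[0,0,-0.08],0],
    [[0,0,-0.105],0],
    [[0,0,-0.13],0],
    [[0,0,-0.145],0],
    [[0,0,-0.15],0],
    [[0,0,-0.15],0],
    [[0,0,-0.15],0]
  ]
}}

```text
time_s: 7.7
tcp_pos: [0.5109, -0.3166, 0.2479]
tcp_rot: [[0.995, 0.097, -0.002], [0.097, -0.995, 0.001], [-0.002, -0.002, -1.0]]
wrist_force: [-0.4, 0.2, -0.1]
grip_width: 0.197
gripper_force: 58.4
```

```bash
python3 - <<'E'
from h import *
s,im,d=snap("wrist"); W=cloud("wrist",s,d); save(im,"pics/w3.png")
s2=sensors.state(); print(s2["tcp_pos"],s2["wrist_force"])
# points near the tool axis, in tool coords
T=(W-s["tcp_pos"])@np.array(s["tcp_rot"])
m=(abs(T[...,0])<.016)&(abs(T[...,1])<.009)&(T[...,2]>.0)&(T[...,2]<.13)
q=T[m]
for z in np.arange(0.0,.12,.01):
    k=q[(q[:,2]>=z)&(q[:,2]<z+.01)]
    if len(k): print(round(z,2),len(k),k.mean(0).round(4),k.max(0).round(4))
E
```

```text
[ 0.51089104 -0.31661978  0.24787681] [-0.39777042  0.1751891  -0.0633678 ]
0.0 463 [0.0089 0.0005 0.0052] [0.0128 0.009  0.01  ]
0.03 44 [0.0029 0.0006 0.0359] [0.0038 0.0034 0.0396]
0.04 55 [0.0029 0.0005 0.0447] [0.0037 0.0035 0.05  ]
0.05 44 [0.0028 0.0004 0.0551] [0.004  0.003  0.0596]
0.06 39 [0.0028 0.0004 0.0645] [0.0037 0.0031 0.0689]
0.07 40 [0.0028 0.0004 0.0747] [0.0039 0.0032 0.0799]
0.08 20 [0.0028 0.0008 0.0837] [0.0037 0.0033 0.0875]
```

View pics/w3.png

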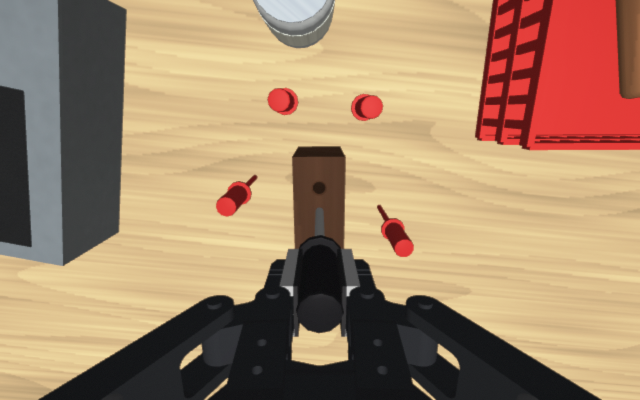

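The pin is held straight. The rod axis is about 0.4 mm off the tool axis and the tip is about 88 mm below the TCP. The empty stand hole shows at (319,187). Next I'll go beside the till's hole and look again.

Call:
{"name": "servo_tool", "arguments": {
  "plan": [
    [[0.01,-0.03,0],0],
    [[0.03,-0.08,0],0],
    [[0.045,-0.13,0],0],
    [[0.062,-0.18,0],0],
    [[0.08,-0.23,0],0],
    [[0.097,-0.28,0],0],
    [[0.112,-0.325,0],0],
    [[0.122,-0.355,0],0],
    [[0.125,-0.364,0],0],
    [[0.125,-0.364,0],0],
    [[0.125,-0.364,0],0],
    [[0.125,-0.364,0],0]
  ]
}}

```text
time_s: 9.25
tcp_pos: [0.6005, 0.0563, 0.2493]
tcp_rot: [[0.995, 0.095, -0.0], [0.095, -0.995, -0.0], [-0.0, 0.0, -1.0]]
wrist_force: [-0.2, -0.1, -0.1]
grip_width: 0.198
gripper_force: 58.5
```

```bash
python3 - <<'E'
from h import *
s,im,d=snap("wrist"); W=cloud("wrist",s,d); save(im,"pics/w4.png")
c=np.array([.638,.058])
g=np.hypot(W[...,0]-c[0],W[...,1]-c[1]); v0,u0=np.unravel_index(np.nanargmin(g),g.shape)
a=im[v0-25:v0+26,u0-25:u0+26]; gr=cv2.cvtColor(a,cv2.COLOR_RGB2GRAY)
print(u0,v0,s["tcp_pos"])
for nm,m in (("hole",gr<90),("ring",gr>200)):
    n,l,st,ce=cv2.connectedComponentsWithStats(m.astype(np.uint8))
    for k in range(1,n):
        if st[k][4]>8:
            u,v=(l==k).nonzero()[::-1]; (x,y,w,h,A)=st[k]
            U,V=ce[k]+[u0-25,v0-25]; print(nm,st[k],U,V,"centroid",ray("wrist",s,U,V,.095),"boxc",ray("wrist",s,u0-25+x+(w-1)/2,v0-25+y+(h-1)/2,.095))
save(cv2.resize(a,(510,510),interpolation=cv2.INTER_NEAREST),"pics/w4c.png")
T=(W-s["tcp_pos"])@np.array(s["tcp_rot"])
m=(abs(T[...,0])<.01)&(abs(T[...,1])<.009)&(T[...,2]>.03)&(T[...,2]<.11);print(T[m].mean(0),T[m].max(0))
E
```

```text
321 148 [0.60051262 0.05627219 0.24930174]
hole [19 23  9  9 65] 319.0 150.18461538461537 centroid [0.63776882 0.05955269 0.095     ] boxc [0.63793535 0.05956858 0.095     ]
ring [  7  11  33  34 185] 319.2432432432432 150.72432432432433 centroid [0.63730287 0.05928487 0.095     ] boxc [0.63748421 0.05952553 0.095     ]
[0.00282876 0.00047525 0.0563621 ] [0.00389172 0.0034717  0.08714482]
```

View pics/w4c.png

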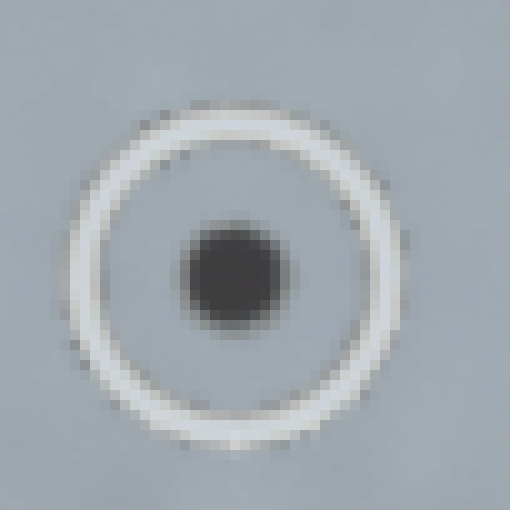

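The ring and hole are concentric at crop centre (235,277), giving a hole at about (0.6376, 0.0595). I'll move the tip to just above it and check visually.

Call:
{"name": "servo_tool", "arguments": {
  "plan": [
    [[0.015,0,0.01],0],
    [[0.03,0,0.025],0],
    [[0.037,0,0.04],0],
    [[0.037,0,0.05],0],
    [[0.037,0,0.053],0],
    [[0.037,0,0.053],0],
    [[0.037,0,0.053],0],
    [[0.037,0,0.053],0]
  ]
}}

```text
time_s: 10.3
tcp_pos: [0.6376, 0.061, 0.1971]
tcp_rot: [[0.995, 0.097, 0.001], [0.097, -0.995, -0.0], [0.001, 0.0, -1.0]]
wrist_force: [0.3, 0.8, 0.6]
grip_width: 0.194
gripper_force: 58.5
```

```bash
python3 - <<'E'
from h import *
s,im,d=snap("wrist"); W=cloud("wrist",s,d)
T=(W-s["tcp_pos"])@np.array(s["tcp_rot"])
m=(abs(T[...,0])<.01)&(abs(T[...,1])<.009)&(T[...,2]>.03)&(T[...,2]<.094);print(T[m].mean(0),T[m].max(0))
v,u=m.nonzero(); print("tip px",u[v==v.min()],v.min(), "rod col",u.mean())
ht=np.array(s["tcp_rot"]).T@(np.array([.6376,.0595,.095])-s["tcp_pos"]); print("hole in tool",ht, s["tcp_pos"],s["wrist_force"])
gr=cv2.cvtColor(im,cv2.COLOR_RGB2GRAY)
v0=v.min(); a=im[v0-40:v0+35,282:357]; save(cv2.resize(a,(600,600),interpolation=cv2.INTER_NEAREST),"pics/w5c.png"); print("crop origin",282,v0-40,"x8")
# ring fit: bright pixels
R=gr[v0-40:v0+40,270:370]; n,l,st,ce=cv2.connectedComponentsWithStats((R>195).astype(np.uint8))
for k in range(1,n):
    if st[k][4]>20: print(st[k],ce[k]+[270,v0-40])
E
```

```text
[0.00283673 0.0004673  0.05647509] [0.00390122 0.00350032 0.08714326]
tip px [319] 207 rod col 319.14522821576764
hole in tool [-0.00029192  0.00143951  0.10206814] [0.63763501 0.06096574 0.19706818] [0.34273796 0.75568415 0.58941269]
crop origin 282 167 x8
[ 32  22  38  35 253] [320.39920949 204.40711462]
```

View pics/w5c.png

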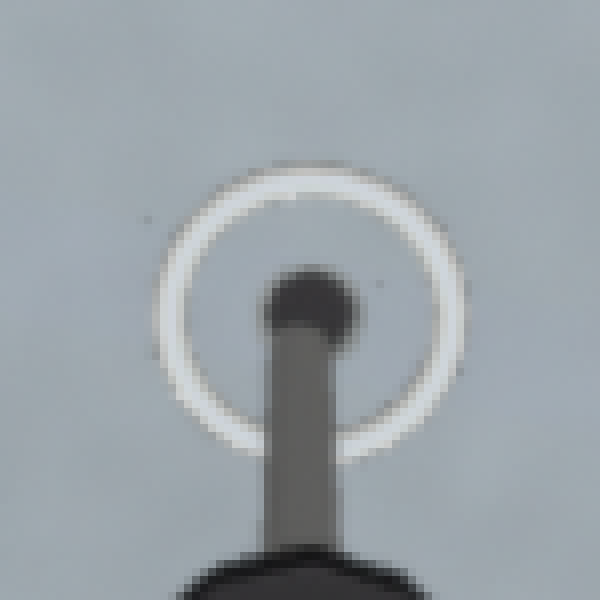

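The tip, at crop (303,325), sits about 1 px left of the hole centre. That agrees with the measured 1 mm offset in tool y. I'll correct it and approach the mouth.

Call:
{"name": "servo_tool", "arguments": {
  "plan": [
    [[-0.0005,0.001,0.004],0],
    [[-0.0005,0.001,0.009],0],
    [[-0.0005,0.001,0.011],0],
    [[-0.0005,0.001,0.011],0],
    [[-0.0005,0.001,0.011],0]
  ]
}}

```text
time_s: 10.98
tcp_pos: [0.6371, 0.0599, 0.1854]
tcp_rot: [[0.995, 0.097, 0.0], [0.097, -0.995, -0.0], [0.0, 0.0, -1.0]]
wrist_force: [0.7, -0.4, -0.4]
grip_width: 0.196
gripper_force: 58.5
```

```bash
python3 - <<'E'
from h import *
s,im,d=snap("wrist"); gr=cv2.cvtColor(im,cv2.COLOR_RGB2GRAY)
i=cams.camera_info("wrist"); K=np.array(i["mtx"]);T=np.linalg.inv(np.array(i["tool_from_camera"]))
def pr(p): c=T[:3,:3]@p+T[:3,3]; return (K@c/c[2])[:2]
for p in ([.0003,.0005,.088],): t=pr(np.array(p)); print("rod tip proj",t)
u0,v0=int(t[0]),int(t[1]); R=gr[v0-40:v0+40,u0-50:u0+50]; n,l,st,ce=cv2.connectedComponentsWithStats((R>195).astype(np.uint8))
k=1+np.argmax(st[1:,4]); pts=np.argwhere(l==k)[:,::-1].astype(np.float32)+[u0-50,v0-40]
e=cv2.fitEllipse(pts.astype(np.float32)); print(st[k],e)
P=ray("wrist",s,*e[0],.095); print("ring",P,"in tool",np.array(s["tcp_rot"]).T@(P-s["tcp_pos"]),s["tcp_pos"],s["wrist_force"])
E
```

```text
rod tip proj [319.22674788 210.62160812]
[ 31  21  40  37 266] ((319.1211242675781, 209.7489471435547), (35.57872009277344, 37.13943862915039), 89.9200668334961)
ring [0.63738469 0.05952446 0.095     ] in tool [0.00023957 0.00041853 0.09040472] [0.63709273 0.05992223 0.18540466] [ 0.69479032 -0.39922894 -0.42709371]
```

Aligned within 0.3 mm, with the tip about 2 mm above the mouth. Now I'll go down gently.

Call:
{"name": "servo_tool", "arguments": {
  "plan": [
    [[0,0,0.001],0],
    [[0,0,0.002],0],
    [[0,0,0.003],0],
    [[0,0,0.004],0],
    [[0,0,0.005],0],
    [[0,0,0.005],0]
  ]
}}

```text
time_s: 11.78
tcp_pos: [0.6369, 0.0599, 0.1801]
tcp_rot: [[0.995, 0.097, -0.0], [0.097, -0.995, -0.0], [-0.0, 0.0, -1.0]]
wrist_force: [-0.6, 0.1, -1.2]
grip_width: 0.196
gripper_force: 58.5
```

Call:
{"name": "servo_tool", "arguments": {
  "plan": [
    [[0,0,0.001],0],
    [[0,0,0.002],0],
    [[0,0,0.003],0],
    [[0,0,0.004],0],
    [[0,0,0.005],0],
    [[0,0,0.006],0],
    [[0,0,0.006],0]
  ]
}}

```text
time_s: 12.65
tcp_pos: [0.6369, 0.0599, 0.1741]
tcp_rot: [[0.995, 0.097, -0.0], [0.097, -0.995, 0.0], [-0.0, -0.0, -1.0]]
wrist_force: [-0.9, 0.4, -0.8]
grip_width: 0.197
gripper_force: 58.5
```

Call:
{"name": "servo_tool", "arguments": {
  "plan": [
    [[0,0,0.001],0],
    [[0,0,0.002],0],
    [[0,0,0.003],0],
    [[0,0,0.004],0],
    [[0,0,0.004],0]
  ]
}}

```text
time_s: 13.28
tcp_pos: [0.6372, 0.0599, 0.1707]
tcp_rot: [[0.995, 0.097, 0.0], [0.097, -0.995, -0.0], [0.0, 0.0, -1.0]]
wrist_force: [0.1, -0.5, 0.7]
grip_width: 0.196
gripper_force: 58.6
```

Call:
{"name": "servo_tool", "arguments": {
  "plan": [
    [[0,0,0.001],0],
    [[0,0,0.002],0],
    [[0,0,0.003],0],
    [[0,0,0.003],0]
  ]
}}

```text
time_s: 13.78
tcp_pos: [0.6378, 0.0599, 0.1694]
tcp_rot: [[0.995, 0.097, 0.002], [0.097, -0.995, -0.0], [0.002, 0.0, -1.0]]
wrist_force: [-1.8, 0.1, 7.8]
grip_width: 0.198
gripper_force: 59.0
```

Latch contact at about 14 mm depth (7.8 N). I'll continue in small steps.

Call:
{"name": "servo_tool", "arguments": {
  "plan": [
    [[0,0,0.0005],0],
    [[0,0,0.001],0],
    [[0,0,0.0015],0],
    [[0,0,0.0015],0]
  ]
}}

```text
time_s: 14.28
tcp_pos: [0.6379, 0.0599, 0.1681]
tcp_rot: [[0.995, 0.097, 0.002], [0.097, -0.995, -0.0], [0.002, 0.0, -1.0]]
wrist_force: [-2.3, -0.1, 7.6]
grip_width: 0.197
gripper_force: 59.1
```

Call:
{"name": "servo_tool", "arguments": {
  "plan": [
    [[0,0,0.0005],0],
    [[0,0,0.001],0],
    [[0,0,0.0015],0],
    [[0,0,0.002],0],
    [[0,0,0.002],0]
  ]
}}

```text
time_s: 14.9
tcp_pos: [0.638, 0.0599, 0.1664]
tcp_rot: [[0.995, 0.097, 0.003], [0.097, -0.995, -0.0], [0.003, 0.0, -1.0]]
wrist_force: [-1.6, 0.1, 8.7]
grip_width: 0.196
gripper_force: 59.1
```

Call:
{"name": "servo_tool", "arguments": {
  "plan": [
    [[0,0,0.0005],0],
    [[0,0,0.001],0],
    [[0,0,0.001],0]
  ]
}}

```text
time_s: 15.28
tcp_pos: [0.638, 0.0599, 0.1654]
tcp_rot: [[0.995, 0.097, 0.003], [0.097, -0.995, -0.0], [0.003, 0.0, -1.0]]
wrist_force: [-1.9, 0.4, 9.2]
grip_width: 0.194
gripper_force: 59.1
```

```bash
cat >> h.py <<'E'
def drawer():
    s,im,d=snap("top"); W=cloud("top",s,d); a=np.radians(-6.3); x=np.array([np.cos(a),np.sin(a)]); y=np.array([-x[1],x[0]])
    c=np.array([.553,.068]); r=W[...,:2]-c; X=r@x; Y=r@y
    m=(abs(Y)<.12)&(X<-.1)&(X>-.25)&(W[...,2]>.03); print("drawer min X",np.percentile(X[m],1),"(shut -.13)",m.sum())
E
python3 -c "
from h import *
drawer(); print(sensors.state()['wrist_force'])"
```

```text
drawer min X -0.2487358403438927 (shut -.13) 7363
[-1.6458441   0.52302854  8.34859317]
```

Call:
{"name": "servo_tool", "arguments": {
  "plan": [
    [[0,0,0.0005],0],
    [[0,0,0.001],0],
    [[0,0,0.001],0]
  ]
}}

```text
time_s: 15.7
tcp_pos: [0.638, 0.0599, 0.1645]
tcp_rot: [[0.995, 0.097, 0.003], [0.097, -0.995, -0.0], [0.003, 0.0, -1.0]]
wrist_force: [-1.6, 1.0, 9.3]
grip_width: 0.193
gripper_force: 59.1
```

```bash
sed -i 's/(W\[...,2\]>.03); print/(W[...,2]>.03)\&(W[...,2]<.1); print/' h.py
python3 -c "
from h import *
drawer(); print(sensors.state()['wrist_force'],sensors.state()['tcp_pos'])"
```

```text
drawer min X -0.13074079740832126 (shut -.13) 359
[-2.79261277  0.09949837  7.86552232] [0.63795866 0.05993931 0.16445675]
```

Call:
{"name": "servo_tool", "arguments": {
  "plan": [
    [[0,0,0.0005],0],
    [[0,0,0.001],0],
    [[0,0,0.001],0]
  ]
}}

```text
time_s: 16.12
tcp_pos: [0.638, 0.0599, 0.1635]
tcp_rot: [[0.995, 0.097, 0.003], [0.097, -0.995, -0.0], [0.003, 0.0, -1.0]]
wrist_force: [-2.1, -0.8, 8.9]
grip_width: 0.194
gripper_force: 59.2
```

```bash
python3 -c "
from h import *
drawer(); print(sensors.state()['wrist_force'],sensors.state()['tcp_pos'])"
```

```text
drawer min X -0.13088758078730567 (shut -.13) 364
[-1.58490856  0.11247947  9.76092244] [0.63800502 0.05991238 0.16351378]
```

Call:
{"name": "servo_tool", "arguments": {
  "plan": [
    [[0,0,0.0005],0],
    [[0,0,0.0008],0],
    [[0,0,0.0008],0],
    [[0,0,0.0008],0]
  ]
}}

```text
time_s: 16.68
tcp_pos: [0.6378, 0.0599, 0.1619]
tcp_rot: [[0.995, 0.097, 0.002], [0.097, -0.995, -0.0], [0.002, 0.0, -1.0]]
wrist_force: [-1.1, -0.2, 6.8]
grip_width: 0.189
gripper_force: 59.2
```

```bash
python3 -c "
from h import *
drawer(); print(sensors.state()['wrist_force'],sensors.state()['tcp_pos'])"
```

```text
drawer min X -0.19819671675369785 (shut -.13) 500
[-1.08257119 -0.41869163  5.67300666] [0.63776397 0.05988248 0.16183886]
```

The latch let go and the drawer is out about 67 mm. I'll draw the pin out straight, wait, and confirm.

Call:
{"name": "servo_tool", "arguments": {
  "plan": [
    [[0,0,-0.003],0],
    [[0,0,-0.008],0],
    [[0,0,-0.015],0],
    [[0,0,-0.023],0],
    [[0,0,-0.033],0],
    [[0,0,-0.045],0],
    [[0,0,-0.065],0],
    [[0,0,-0.08],0],
    [[0,0,-0.088],0],
    [[0,0,-0.088],0],
    [[0,0,-0.088],0]
  ]
}}

```text
time_s: 18.1
tcp_pos: [0.6366, 0.0599, 0.2472]
tcp_rot: [[0.995, 0.097, -0.001], [0.097, -0.995, 0.0], [-0.001, -0.0, -1.0]]
wrist_force: [-0.3, -0.3, -1.6]
grip_width: 0.192
gripper_force: 58.7
```

```bash
cat >> h.py <<'E'
def rod():
    s,im,d=snap("wrist"); W=cloud("wrist",s,d); R=np.array(s["tcp_rot"]); T=(W-s["tcp_pos"])@R
    m=(abs(T[...,0])<.012)&(abs(T[...,1])<.01)&(T[...,2]>.03)&(T[...,2]<.095)
    q=T[m]; print("rod x,y vs z",np.polyfit(q[:,2],q[:,0],1),np.polyfit(q[:,2],q[:,1],1),q.mean(0),q.max(0)); return s,im,W,R
E
python3 -c "
from h import *
drawer(); s,*_=rod(); print(s['wrist_force'],s['tcp_pos'])
h=np.array([.5121,-.3161,.09]); print('to stand hole',np.array(s['tcp_rot']).T@(h-s['tcp_pos']))"
```

```text
drawer min X -0.19954803882556568 (shut -.13) 423
rod x,y vs z [-0.00293864  0.00297832] [-0.0027467   0.00061381] [0.00281271 0.00045903 0.05635411] [0.0040103  0.00348202 0.08851492]
[0.1945757  0.08172914 0.06646925] [0.63655555 0.05990465 0.24692836]
to stand hole [-0.1599364   0.36225222  0.15712692]
```

Call:
{"name": "servo_tool", "arguments": {
  "plan": [
    [[-0.015,0.035,0],0],
    [[-0.035,0.08,0],0],
    [[-0.058,0.13,0],0],
    [[-0.08,0.18,0],0],
    [[-0.102,0.23,0],0],
    [[-0.124,0.28,0],0],
    [[-0.145,0.325,0],0],
    [[-0.157,0.352,0],0],
    [[-0.16,0.362,0],0],
    [[-0.16,0.362,0.0],0],
    [[-0.16,0.362,0.02],0],
    [[-0.16,0.362,0.035],0],
    [[-0.16,0.362,0.04],0],
    [[-0.16,0.362,0.04],0],
    [[-0.16,0.362,0.04],0]
  ]
}}

```text
time_s: 20.08
tcp_pos: [0.5131, -0.316, 0.2087]
tcp_rot: [[0.995, 0.097, 0.001], [0.097, -0.995, -0.001], [0.001, 0.001, -1.0]]
wrist_force: [-0.8, -0.0, -0.3]
grip_width: 0.198
gripper_force: 58.7
```

```bash
python3 -c "
from h import *
s,im,W,R=rod(); print(s['tcp_pos'])
m=(abs(W[...,2]-.09)<.004)&(W[...,0]>.37)&(W[...,0]<.57)&(W[...,1]>-.37)&(W[...,1]<-.27)
r=cv2.minAreaRect(W[m][:,:2].astype(np.float32)); print(r)
h=np.array([.5121,-.3161,.09]); print('hole in tool',R.T@(h-s['tcp_pos']))
i=cams.camera_info('wrist'); T=np.linalg.inv(np.array(i['tool_from_camera'])); p=R.T@(h-s['tcp_pos']); c=T[:3,:3]@p+T[:3,3]; px=np.array(i['mtx'])@c/c[2]; print(px)
u,v=px[:2].astype(int); save(cv2.resize(im[v-37:v+38,u-37:u+38],(600,600),interpolation=cv2.INTER_NEAREST),'pics/w6.png'); print(u-37,v-37)
"
```

```text
rod x,y vs z [-0.00545472  0.00314056] [-0.00206198  0.00055781] [0.00283181 0.00044109 0.05660225] [0.00388875 0.00345134 0.08761048]
[ 0.51310024 -0.31597167  0.20865878]
((0.5056884288787842, -0.3167911469936371), (0.07318180799484253, 0.05009300261735916), 5.689449787139893)
hole in tool [-1.10371463e-03 -5.61045016e-05  1.18657920e-01]
[318.58920451 201.33908905   1.        ]
281 164
```

View pics/w6.png

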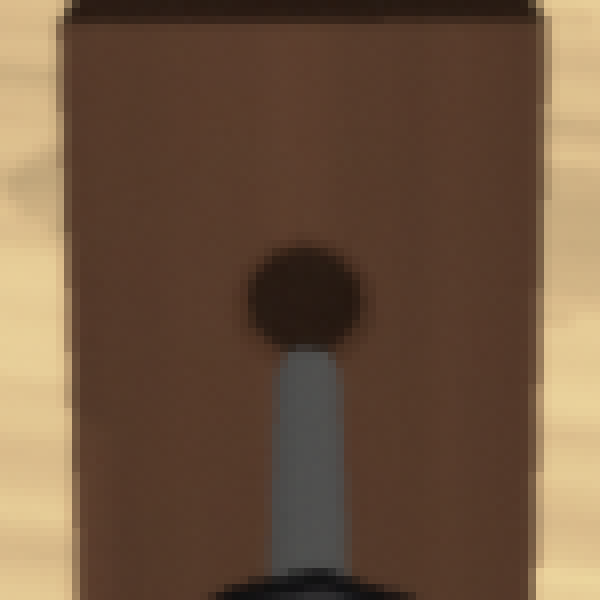

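The stand's hole is at crop (305,300), matching the prediction, with the tip directly above it. I'll insert with a 1 mm correction.

Call:
{"name": "servo_tool", "arguments": {
  "plan": [
    [[-0.001,0,0.01],0],
    [[-0.001,0,0.02],0],
    [[-0.001,0,0.025],0],
    [[-0.001,0,0.03],0],
    [[-0.001,0,0.035],0],
    [[-0.001,0,0.04],0],
    [[-0.001,0,0.04],0]
  ]
}}

```text
time_s: 21.0
tcp_pos: [0.5115, -0.3158, 0.1674]
tcp_rot: [[0.995, 0.097, -0.001], [0.097, -0.995, 0.001], [-0.001, -0.001, -1.0]]
wrist_force: [0.8, 0.1, 0.1]
grip_width: 0.197
gripper_force: 58.7
```

Call:
{"name": "servo_tool", "arguments": {
  "plan": [
    [[0,0,0.01],0],
    [[0,0,0.022],0],
    [[0,0,0.035],0],
    [[0,0,0.047],0],
    [[0,0,0.056],0],
    [[0,0,0.061],0],
    [[0,0,0.064],0],
    [[0,0,0.066],0],
    [[0,0,0.066],0],
    [[0,0,0.066],0]
  ]
}}

```text
time_s: 22.25
tcp_pos: [0.5119, -0.3161, 0.1024]
tcp_rot: [[0.995, 0.097, 0.0], [0.097, -0.995, -0.0], [0.0, 0.0, -1.0]]
wrist_force: [-0.1, -0.2, -0.0]
grip_width: 0.193
gripper_force: 58.7
```

Call:
{"name": "servo_tool", "arguments": {
  "plan": [
    [[0,0,0.001],0],
    [[0,0,0.002],0],
    [[0,0,0.002],0],
    [[0,0,0.002],0]
  ]
}}

```text
time_s: 22.75
tcp_pos: [0.5117, -0.3159, 0.1]
tcp_rot: [[0.995, 0.097, -0.0], [0.097, -0.995, 0.0], [-0.0, -0.0, -1.0]]
wrist_force: [-0.5, -0.8, -0.8]
grip_width: 0.196
gripper_force: 58.7
```

Call:
{"name": "servo_tool", "arguments": {
  "plan": [
    [[0,0,0],0],
    [[0,0,0],0],
    [[0,0,0],0],
    [[0,0,0],0],
    [[0,0,0],0],
    [[0,0,0],0]
  ],
  "jaw": 0.05
}}

```text
time_s: 23.5
tcp_pos: [0.5117, -0.316, 0.1]
tcp_rot: [[0.995, 0.097, -0.0], [0.097, -0.995, -0.0], [-0.0, 0.0, -1.0]]
wrist_force: [-0.4, -0.5, -0.3]
grip_width: 0.587
gripper_force: 0.0
```

Call:
{"name": "servo_tool", "arguments": {
  "plan": [
    [[0,0,-0.01],0],
    [[0,0,-0.03],0],
    [[0,0,-0.06],0],
    [[0,0,-0.09],0],
    [[0,0,-0.12],0],
    [[0,0,-0.14],0],
    [[0,0,-0.14],0],
    [[0,0,-0.14],0],
    [[0,0,-0.14],0]
  ]
}}

```text
time_s: 24.62
tcp_pos: [0.5111, -0.3154, 0.2381]
tcp_rot: [[0.995, 0.097, -0.002], [0.097, -0.995, 0.002], [-0.002, -0.002, -1.0]]
wrist_force: [0.9, 0.3, -0.8]
grip_width: 0.587
gripper_force: 0.0
```

```bash
python3 -c "
from h import *
drawer(); s,im,d=snap('wrist'); W=cloud('wrist',s,d); save(im,'pics/w7.png'); print(s['tcp_pos'],s['time_s'])
m=(abs(W[...,0]-.512)<.025)&(abs(W[...,1]+.316)<.02)&(W[...,2]>.11)&(W[...,2]<.2); q=W[m]; t=q[q[:,2]>.13]; print(t.mean(0),q.max(0))"
```

```text
drawer min X -0.19963998748307427 (shut -.13) 1614
[ 0.51117438 -0.31551371  0.23822526] 24.675
[ 0.51367641 -0.31637692  0.13922485] [ 0.52161312 -0.30756302  0.14182503]
```

View pics/w7.png

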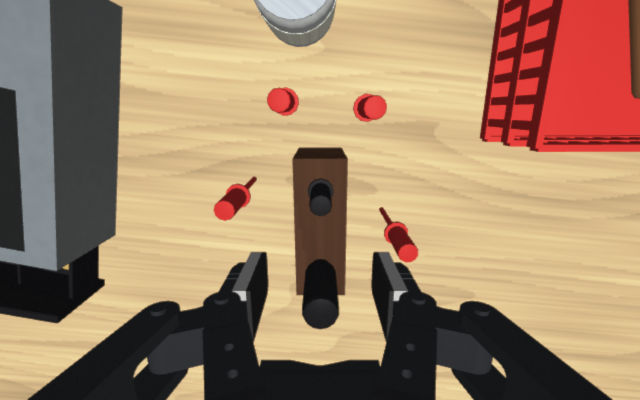

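The pin stands home in the stand at (320,195). Its top is at 0.139 m, the same as at the start. The open drawer shows at (50,290), and the bystanders are unmoved. I'll hand the job in.

```bash
python3 -c "
from h import *
print(workorder.job_done())"
```

```text
the job is handed in; nothing more can be done
None
```

The job is handed in: the drawer is open (about 69 mm by camera), the pin is back home in its stand hole, and nothing else in view had moved; the hand-in returned no verdict.

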